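# Switch on the print bench, key by key

### The arm

A 7-joint arm with a two-finger parallel gripper is mounted at the origin on the work surface. World frame = base frame: x ahead of the robot, y to its left, z up, the work surface at z = 0. Lengths are in mm, angles in rad, forces in N, time in s.
With the tool pointing down it reaches from about 425 to 875 mm from the base axis. Payload 4.7 kg.
Tool frame: the origin (TCP) lies on the centre line of the jaws, within the pads' length; the fingertips stand 17 mm ahead of it and the grasp point (between the pads) lies 2 mm behind it; z points along the fingers, y is the line along which they close (so a half turn about z gives the same grasp; the last joint's range is limited). The gripper opens to 87 mm and grips with 3 to 60 N. Pads are 19 mm wide; open, the fingers measure 117 mm over their backs; the gripper's body (75 mm by 190 mm) begins 51 mm behind the grasp point.
Start: joints at [-1.09, 0.321, -0.07, 1.45, 0.023, 1.371, -0.057], TCP at [292.548, 580.465, 239.587] pointing down, gripper open.
Joint ranges: [-2.86, 2.86], [-0.3, 2.09], [-1.38, 1.24], [0.06, 2.45], [-1.56, 4.7], [0.09, 2.05], [-2.69, 2.69]. Speed limits (rad/s): [2.57, 2.57, 3.14, 3.14, 3.14, 3.14, 3.14].

### API

Orientations are given as a unit quaternion [w, x, y, z].
In Python, from cell import r gives the robot as it stands. Calls block until the motion is done:
- r.move_ptp(position, orientation): joint-space move of the TCP to a pose.
- r.line_to(position, frame=None, speed=150): straight line of the TCP; frame=None keeps the orientation; speed is the mean speed in mm/s.
- r.move_j(angles): joint-space move.
- r.command_gripper(opening): opening from 0.0 (shut) to 1.0 (fully open); the grip force is fixed at half the most; returns when the fingers have stopped.
- r.hold(seconds).
- r.solve_ik(position, orientation): joint angles nearest the present ones, or None.
- r.read_state(): the state.
- r.read_camera(name): name is "scene" or "top"; returns a dict with "pixels" (400x640x3 uint8, red, green, blue), "fov_y" (degrees; the focal length in pixels is half the picture's height over the tangent of half this angle, whatever the lens; pixels are square), "cx", "cy" (the principal point, pixels), "k1" (the pictures are not rectified: a ray, as slopes to the right and down, at radius r is drawn at 1 + k1 r^2 times it, then the intrinsics apply), "origin" and "attitude" of the camera in the world. Camera axes: x right, y up, looking along -z (the intrinsics and any distortion apply to the point x, -y, -z); pixel columns grow to the right and rows downward; lengths in mm; the calibration is good to about 2 mm. A picture is of the moment at which its call begins. There is no depth.
A pose or a line that the arm cannot do raises r.Unreachable and nothing moves.
- r.hand_in(): hands the job in; it is judged then, once.
Trained networks look in the newest picture that a camera, given by its name, has taken for a name from the list of things; names that differ only in an ending like _2 or _b are one class to them, and where a whole thing is asked for, a point or a joint stands for the part that bears it (a point fixed in the world has none). Each returns a list of dicts, best first, with "p" (0 to 1); they miss things now and then, are a little off and sometimes report something else, mostly with a low value. They report only what shows in the picture. A call takes as long as a camera call.
- r.trace(camera, thing): "mask" (400x640 bool, what is visible of it) and "box" ([centre column, centre row, width, height] in pixels, round what is visible of it).
The state is a dict: "t": time; "joint_positions": joint angles; "dq": joint speeds; "tau": joint torques, N m; "tcp_pos": TCP position; "tcp_rot": TCP orientation; "force": force on the tool from outside, world axes, zero at the start; "moment": the same for the moment, N m; "opening": opening from 0.0 (shut) to 1.0 (fully open); "grip_force": force on a finger pad.
Only numpy, scipy, OpenCV 4.12 (cv2) and the standard library are available. Lean on these libraries where they do the work, as an engineer would, in place of code of your own. Each camera call takes 0.05 s, during which the arm holds its last target. There are 200 camera calls.

### The job

Switch on the bench: with your fingertips gently press down the wide round key, then the square key, then the long bar key, in that order, each all the way in; the keys stay down by themselves. Leave the narrow round key up, only touch the keys - do not lift, tip or shove the key boxes or anything else lying about - and finish clear of everything.

Things in the scene. Friction and masses are not known exactly. Their poses are not given: they have to be found in the camera images.
- board: drilled brown hardboard panel lying on the bench, 280 x 480 x 12 mm (x, y, z), with 22 mm holes; it is fast to the bench. Origin: centre of its underside, at z = 0; its top is at z = 12 mm. All four key boxes stand on it
- box_wide: loose teal key box, 64 x 64 mm and 30 mm high, about 0.35 kg, standing on the board; its one ivory key is a wide round disc, 44 mm across. Origin: centre of the underside, z up
- top_wide (a point): centre of the flat top face of that key (a wide round disc, 44 mm across). Key up, it stands 22 mm above the box's top, 64 mm above the bench; it goes down with the key. The cap is 16 mm thick and rides on a spring: once the key is at its stop the cap gives up to 8 mm more under 3 N rising to 15 N, and comes back when let go
- key_wide (a joint): how far that key is pushed down into its box, m: 0 = up, 0.008 = fully in, at its stop. It is pushed straight down against a steady friction of about 2.5 N, has no return spring, and stays where it is left
- box_square: loose teal key box, 64 x 64 mm and 30 mm high, about 0.35 kg, standing on the board; its one ivory key is a square, 30 x 30 mm. Origin: centre of the underside, z up
- top_square (a point): centre of the flat top face of that key (a square, 30 x 30 mm). Key up, it stands 22 mm above the box's top, 64 mm above the bench; it goes down with the key. The cap is 16 mm thick and rides on a spring: once the key is at its stop the cap gives up to 8 mm more under 3 N rising to 15 N, and comes back when let go
- key_square (a joint): how far that key is pushed down into its box, m: 0 = up, 0.008 = fully in, at its stop. It is pushed straight down against a steady friction of about 2.5 N, has no return spring, and stays where it is left
- box_bar: loose teal key box, 64 x 64 mm and 30 mm high, about 0.35 kg, standing on the board; its one ivory key is a long narrow bar, 16 mm (box x) by 52 mm (box y). Origin: centre of the underside, z up
- top_bar (a point): centre of the flat top face of that key (a long narrow bar, 16 mm (box x) by 52 mm (box y)). Key up, it stands 22 mm above the box's top, 64 mm above the bench; it goes down with the key. The cap is 16 mm thick and rides on a spring: once the key is at its stop the cap gives up to 8 mm more under 3 N rising to 15 N, and comes back when let go
- key_bar (a joint): how far that key is pushed down into its box, m: 0 = up, 0.008 = fully in, at its stop. It is pushed straight down against a steady friction of about 2.5 N, has no return spring, and stays where it is left
- box_narrow: loose teal key box, 64 x 64 mm and 30 mm high, about 0.35 kg, standing on the board; its one ivory key is a narrow round stub, 18 mm across. Origin: centre of the underside, z up
- top_narrow (a point): centre of the flat top face of that key (a narrow round stub, 18 mm across). Key up, it stands 22 mm above the box's top, 64 mm above the bench; it goes down with the key. The cap is 16 mm thick and rides on a spring: once the key is at its stop the cap gives up to 8 mm more under 3 N rising to 15 N, and comes back when let go
- key_narrow (a joint): how far that key is pushed down into its box, m: 0 = up, 0.008 = fully in, at its stop. It is pushed straight down against a steady friction of about 2.5 N, has no return spring, and stays where it is left
- print_block: bystander on the board: wooden printing block 50 x 50 x 18 mm, loose; origin under its centre
- eraser: bystander on the board: pale eraser 25 x 45 x 14 mm, loose; origin under its centre
- pot: bystander on the board: small open brass pot, 40 mm across, 35 mm high, loose; origin under its centre
- pencil: bystander on the board: flat blue pencil 11 mm wide, 8 mm thick, body 90 mm long plus an 18 mm point along its +y, loose; origin under the middle of its body
- tape_roll: bystander on the bench left of the board: card tape roll lying flat, 90 mm across, 22 mm high, loose; origin under its centre
- glue_jar: bystander on the bench right of the board: closed jar, 60 mm across, 75 mm high, loose; origin under its centre

How it is judged (in metres and radians):
On the way, in this order (a step that is already met when the one before it is completed fails the run):
1. the wide round key is pushed at least 5 mm down (value of joint key_wide above 0.005 m), for 0.1 s.
2. the square key is pushed at least 5 mm down (value of joint key_square above 0.005 m), for 0.1 s.
3. the long bar key is pushed at least 5 mm down (value of joint key_bar above 0.005 m), for 0.1 s.
At the end, for the whole second after the job is handed in: The wide round, square and bar keys are each at least 5 mm down of their 8 mm, the narrow key is less than 3 mm down, and every key box and bystander is at rest within 20 mm of where it started (value of joint each of key_wide, key_square, key_bar above 0.005 m and value of joint key_narrow below 0.003 m and distance of each of box_wide, box_square, box_bar, box_narrow, print_block, eraser, pot, pencil, tape_roll, glue_jar from where it was at the start of the episode below 0.02 m and linear speed of each of box_wide, box_square, box_bar, box_narrow below 0.01 m/s); the robot touches nothing.
It fails at once if a key goes down (3 mm) out of turn, before the one ahead of it is on (5 mm) ((value of joint key_square above 0.003 m and value of joint key_wide below 0.005 m) or (value of joint key_bar above 0.003 m and value of joint key_square below 0.005 m)).
It fails at once if the narrow key is pushed down (3 mm) (value of joint key_narrow above 0.003 m).
It fails at once if a key box or its key is pushed with more than 25 N (contact force between any of the fingers, the arm and box_wide above 25 N or contact force between any of the fingers, the arm and box_square above 25 N or contact force between any of the fingers, the arm and box_bar above 25 N or contact force between any of the fingers, the arm and box_narrow above 25 N).
It fails at once if a key box is lifted (6 mm), tipped (0.15 rad) or shifted (20 mm) (height (world z) of any of box_wide, box_square, box_bar, box_narrow above 0.018 m or angle between any of box_wide, box_square, box_bar, box_narrow's own z axis and vertical above 0.15 rad or distance of any of box_wide, box_square, box_bar, box_narrow from where it was at the start of the episode above 0.02 m).
It fails at once if a bystander is lifted, carried or moved (20 mm) (distance of any of print_block, eraser, pot, pencil, tape_roll, glue_jar from where it was at the start of the episode above 0.02 m).
It also fails if it takes over 48 s, if anything falls off the work surface, if the arm or the gripper's body presses on something with over 40 N, if the wrist force passes 120 N, or if a joint passes its speed limit or range.

## Working session

There is one attempt and no reset: what is moved stays moved. The work goes in short steps, each a Python script; the robot and the scene stay as the last script left them, time stands still between calls to the robot, and variables do not carry over. Pictures are saved under pics/ and viewed, at most 10 in all, crops included, and the job is handed in when it is done.

```bash
mkdir -p pics; cat > h.py <<'E'
import numpy as np, cv2
from cell import r
from scipy.spatial.transform import Rotation as R
def ray(c,u,v):
    f=200/np.tan(np.radians(c["fov_y"])/2)
    d=np.array([(u-c["cx"])/f,(v-c["cy"])/f]); s=d.copy()
    for _ in range(30): s=d/(1+c["k1"]*(s@s))
    a=c["attitude"]; a=np.asarray(a)
    M=a if a.shape==(3,3) else R.from_quat([a[1],a[2],a[3],a[0]]).as_matrix()
    return np.array(c["origin"]),M@np.array([s[0],-s[1],-1])
def onz(c,u,v,z):
    o,d=ray(c,u,v); return o+d*(z-o[2])/d[2]
E
python3 - <<'E'
from h import *
for n in("top","scene"):
    c=r.read_camera(n); cv2.imwrite(f"pics/{n}0.png",c["pixels"][:,:,::-1])
    print(n,{k:c[k] for k in c if k!="pixels"})
    for t in "box_wide top_wide box_square box_bar box_narrow key_square".split():
        for q in r.trace(n,t)[:4]:
            m=q["mask"]; v,u=np.nonzero(m)
            print(t,round(q["p"],2),np.round(q["box"]),m.sum(),np.round(onz(c,u.mean(),v.mean(),42)))
print(r.read_state())
E
```

```text
top {'fov_y': 50.90635415765152, 'cx': 330.8341039449108, 'cy': 197.09713634090784, 'k1': 0.009827409551154659, 'origin': array([ 374.58316727,    3.69010634, 1067.71730385]), 'attitude': array([-0.70372711, -0.06313105,  0.07076205,  0.70411317])}
box_wide 0.65 [314. 216.  28.  29.] 712 [526.  35.  42.]
top_wide 0.71 [315. 213.  21.  16.] 250 [531.  35.  42.]
top_wide 0.22 [360. 179.   5.   9.] 43 [618. -87.  42.]
top_wide 0.17 [335. 204. 200. 132.] 15614 [555. -20.  42.]
box_square 0.78 [277. 170.  28.  28.] 790 [645. 128.  42.]
box_bar 0.56 [403. 232.  31.  30.] 738 [ 487. -178.   42.]
box_narrow 0.72 [362. 182.  33.  28.] 686 [610. -85.  42.]
key_square 0.44 [276. 165.  14.  17.] 151 [652. 133.  42.]
scene {'fov_y': 55.942949691387625, 'cx': 312.7098146114299, 'cy': 198.34138517756134, 'k1': 0.0014608147925303776, 'origin': array([1099.34353127, -413.30139168,  793.05571209]), 'attitude': array([0.83893254, 0.33539185, 0.16068372, 0.39734776])}
box_wide 0.65 [307. 201.  30.  25.] 593 [540.  24.  42.]
top_wide 0.71 [311. 191.  15.  16.] 211 [519.  42.  42.]
box_square 0.97 [362. 2
[... 389 characters left out ...]

{'t': 0.7, 'joint_positions': array([-1.08992162,  0.32094805, -0.07009826,  1.45052866,  0.0226262 ,
        1.37082938, -0.05693653]), 'dq': array([ 0.00184072, -0.00053435, -0.00125909,  0.00038124, -0.00052698,
       -0.00163766,  0.00024225]), 'tau': array([-1.54707654e-04, -4.90959692e+01, -4.02727453e-01, -3.12695754e+01,
       -6.35119155e-02,  3.39098449e-02,  4.81297843e-05]), 'tcp_pos': array([292.53524932, 580.44645726, 239.60587898]), 'tcp_rot': array([4.47790557e-05, 2.31280846e-01, 9.72887027e-01, 2.82800976e-05]), 'force': array([ 0.38587943,  1.08459227, -0.59010116]), 'moment': array([0.00031398, 0.00231705, 0.05993623]), 'grip_force': 0.0, 'opening': 1.0013852078531058}
```

View pics/top0.png

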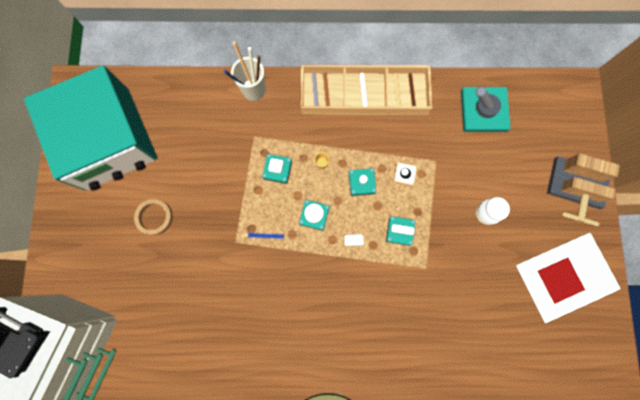

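View pics/scene0.png

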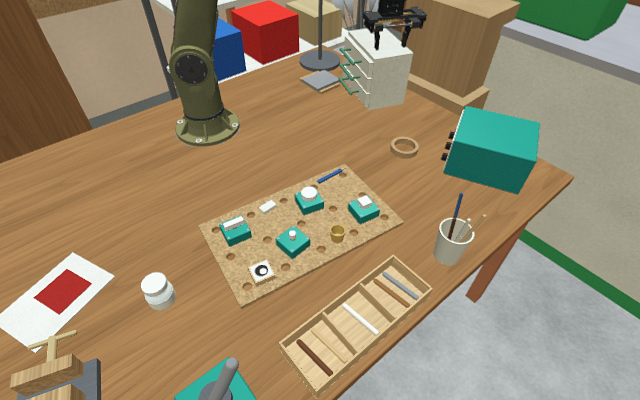

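The top view shows the wide key at about (314,213), square (276,165), bar (402,230) and narrow (363,180). The scene view agrees. Next I'll segment the ivory caps in both cameras and triangulate them.

```bash
cat > loc.py <<'E'
from h import *
S={"top":dict(wide=(314,213),square=(276,165),bar=(402,230),narrow=(363,180)),
"scene":dict(wide=(309,191),square=(366,201),bar=(233,223),narrow=(292,235))}
out={}
for n in S:
    c=r.read_camera(n); hsv=cv2.cvtColor(c["pixels"],cv2.COLOR_RGB2HSV)
    m=((hsv[...,1]<60)&(hsv[...,2]>(150 if n=="scene" else 170))).astype(np.uint8)
    k,L,st,ce=cv2.connectedComponentsWithStats(m)
    for t,p in S[n].items():
        i=min((i for i in range(1,k) if st[i][4]>15),key=lambda i:np.hypot(*(ce[i]-p)))
        out[n,t]=ray(c,*ce[i])
        print(n,t,st[i],ce[i].round(1),onz(c,*ce[i],64).round(1))
for t in S["top"]:
    (a,d),(b,e)=out["top",t],out["scene",t]
    s=np.linalg.lstsq(np.c_[d,-e],b-a,rcond=None)[0]
    print(t,(a+s[0]*d).round(1),(b+s[1]*e).round(1))
E
python3 - <<'E'
import loc
from h import *
i=cv2.imread("pics/top0.png")[140:265,235:435]
cv2.imwrite("pics/topz.png",cv2.resize(i,None,fx=4,fy=4,interpolation=cv2.INTER_CUBIC))
q=r.read_state()["tcp_rot"]
for p in [(530,35,100),(645,130,100),(490,-178,100)]:
    for yaw in (0,np.pi/2,-np.pi/2,None):
        if yaw is None: o=q
        else: o=(R.from_euler("z",yaw)*R.from_euler("x",np.pi)).as_quat()[[3,0,1,2]]
        s=r.solve_ik(p,o); print(p,yaw,None if s is None else np.round(s,2))
E
```

```text
top wide [305 204  18  19 282] [313.6 212.9] [528.5  34.4  64. ]
top square [268 158  15  15 177] [275.4 165.4] [646.7 129.2  64. ]
top bar [391 224  24  11 190] [402.7 229.3] [ 488.6 -179.8   64. ]
top narrow [359 175   9   9  59] [362.8 179. ] [612.5 -85.8  64. ]
scene wide [301 186  17  16 202] [308.6 193. ] [536.4  29.1  64. ]
scene square [356 195  16  14 149] [364.1 201.4] [654.2 123.5  64. ]
scene bar [220 215  25  16 185] [233.1 222.5] [ 496.9 -183.4   64. ]
scene narrow [289 230   7  10  53] [291.8 234.2] [620.8 -91.5  64. ]
wide [529.8  34.7  55.3] [529.6  34.4  55.2]
square [649.1 130.3  55.3] [648.9 130.   55.2]
bar [ 489.6 -181.3   55.6] [ 489.9 -180.8   55.5]
narrow [614.8 -86.7  54.4] [614.5 -87.2  54.3]
(530, 35, 100) 0 [-0.62  0.2   0.56  1.93 -0.12  1.05 -1.58]
(530, 35, 100) 1.5707963267948966 [-0.53  0.19  0.46  1.92 -0.1   1.04 -0.03]
(530, 35, 100) -1.5707963267948966 [ 0.96  0.52 -1.31  1.88  0.55  1.18  2.6 ]
(530, 35, 100) None [-0.49  0.19  0.41  1.92 -0.09  1.04  1.06]
(645, 130, 100) 0 [-0.62  0.47  0.49  1.61 -0.24  1.13 -1.64]
(645, 130, 100) 1.5707963267948966 [-0.56  0.45  0.41  1.6  -0.2   1.13 -0.1 ]
(645, 130, 100) -1.5707963267948966 [ 0.57  0.76 -1.18  1.56  0.72  1.32  2.43]
(645, 130, 100) None [-0.45  0.44  0.27  1.6  -0.13  1.12  0.96]
(490, -178, 100) 0 [-0.46  0.21  0.84  1.96 -0.18  1.05 -1.11]
(490, -178, 100) 1.5707963267948966 [-0.49  0.22  0.87  1.96 -0.2   1.05  0.47]
(490, -178, 100) -1.5707963267948966 [-0.65  0.28  1.07  1.96 -0.28  1.06 -2.59]
(490, -178, 100) None [-0.45  0.21  0.83  1.96 -0.18  1.05  1.56]
```

View pics/topz.png

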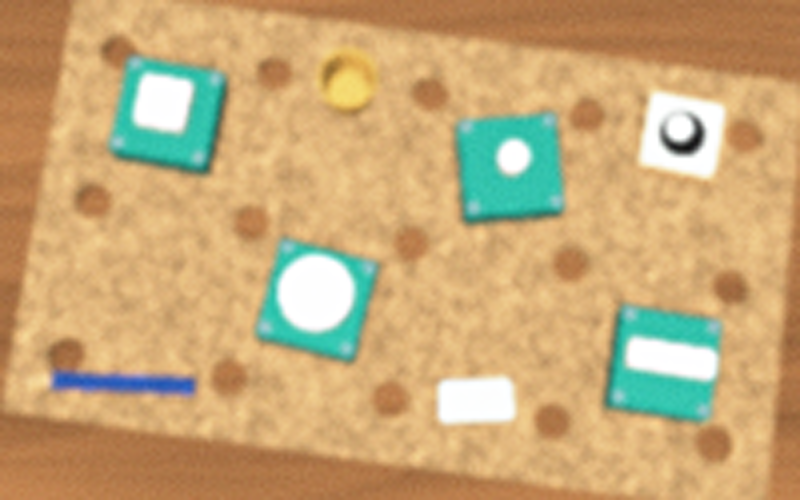

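Triangulation is consistent: the scene centroids sit low because the cap sides show. The top-view positions at z = 64 hold, so I'll press the wide key with shut fingers in force-monitored steps.

```bash
cat > press.py <<'E'
from h import *
Q=(R.from_euler("z",np.pi/2)*R.from_euler("x",np.pi)).as_quat()[[3,0,1,2]]
def go(x,y,z=150): r.move_ptp([x,y,z],Q)
def press(x,y):
    go(x,y); r.line_to([x,y,88],speed=80); r.hold(.2)
    f0=r.read_state()["force"][2]; log=[]
    for z in np.arange(84,66.5,-1.5):
        r.line_to([x,y,z],speed=20); r.hold(.1)
        s=r.read_state(); f=s["force"][2]-f0
        log.append((round(z,1),round(s["tcp_pos"][2],1),round(f,1)))
        if abs(f)>7: break
    r.hold(.2); r.line_to([x,y,88],speed=50); r.line_to([x,y,150],speed=150)
    print(log, "t",r.read_state()["t"])
E
python3 - <<'E'
from press import *
r.command_gripper(0.0)
press(529,34.5)
go(500,250,200)
c=r.read_camera("top"); cv2.imwrite("pics/t1.png",cv2.resize(c["pixels"][140:265,235:435,::-1],None,fx=4,fy=4))
c=r.read_camera("scene"); cv2.imwrite("pics/s1.png",cv2.resize(c["pixels"][150:300,190:420,::-1],None,fx=3,fy=3))
E
```

```text
[(np.float64(84.0), np.float64(84.0), np.float64(0.7)), (np.float64(82.5), np.float64(82.5), np.float64(-0.3)), (np.float64(81.0), np.float64(81.0), np.float64(0.1)), (np.float64(79.5), np.float64(79.5), np.float64(1.2)), (np.float64(78.0), np.float64(77.9), np.float64(-0.5)), (np.float64(76.5), np.float64(76.4), np.float64(0.6)), (np.float64(75.0), np.float64(74.9), np.float64(-0.4)), (np.float64(73.5), np.float64(73.5), np.float64(0.5)), (np.float64(72.0), np.float64(72.2), np.float64(5.2)), (np.float64(70.5), np.float64(70.9), np.float64(6.5)), (np.float64(69.0), np.float64(69.6), np.float64(8.6))] t 10.8583
```

View pics/s1.png

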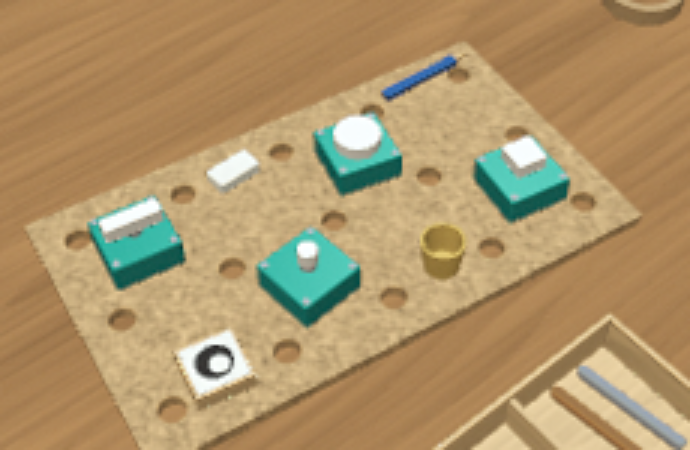

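In the crop, the wide cap at (357,137) now sits close to its box and nothing else has moved. The force rise at TCP 73 matches the stop. The square and bar keys are next.

```bash
python3 - <<'E'
from press import *
press(647.5,129.5)
press(489,-180)
go(500,250,200)
c=r.read_camera("scene"); cv2.imwrite("pics/s2.png",cv2.resize(c["pixels"][150:300,190:420,::-1],None,fx=3,fy=3))
import loc
s=r.read_state(); print(s["t"],s["force"])
E
```

```text
[(np.float64(84.0), np.float64(83.9), np.float64(2.1)), (np.float64(82.5), np.float64(82.5), np.float64(1.3)), (np.float64(81.0), np.float64(81.1), np.float64(1.4)), (np.float64(79.5), np.float64(79.6), np.float64(1.7)), (np.float64(78.0), np.float64(77.9), np.float64(1.7)), (np.float64(76.5), np.float64(76.3), np.float64(1.8)), (np.float64(75.0), np.float64(74.9), np.float64(0.9)), (np.float64(73.5), np.float64(73.5), np.float64(2.6)), (np.float64(72.0), np.float64(72.3), np.float64(5.4)), (np.float64(70.5), np.float64(71.0), np.float64(7.6))] t 18.65
[(np.float64(84.0), np.float64(84.0), np.float64(-0.3)), (np.float64(82.5), np.float64(82.5), np.float64(-0.6)), (np.float64(81.0), np.float64(81.0), np.float64(1.0)), (np.float64(79.5), np.float64(79.5), np.float64(-0.3)), (np.float64(78.0), np.float64(77.9), np.float64(-0.8)), (np.float64(76.5), np.float64(76.4), np.float64(0.3)), (np.float64(75.0), np.float64(74.9), np.float64(-0.4)), (np.float64(73.5), np.float64(73.5), np.float64(1.0)), (np.float64(72.0), np.float64(72.1), np.float64(4.5)), (np.float64(70.5), np.float64(70.8), np.
[... 153 characters left out ...]
re [269 159  15  15 177] [275.7 166.3] [644.5 128.2  64. ]
top bar [391 225  24  10 185] [402.2 229.7] [ 487.8 -178.6   64. ]
top narrow [359 175   9   9  59] [362.8 179. ] [612.5 -85.8  64. ]
scene wide [301 188  17  15 195] [308.5 194.9] [541.9  24.5  64. ]
scene square [357 195  15  16 144] [364.  203.4] [659.2 118.3  64. ]
scene bar [223 218  22  15 165] [233.4 224.9] [ 504.  -186.8   64. ]
scene narrow [289 230   7  10  54] [291.9 234.3] [620.9 -91.4  64. ]
wide [529.7  34.8  47.8] [529.4  34.3  47.7]
square [649.  130.3  47.2] [649.2 130.5  47.3]
bar [ 489.7 -181.7   46.7] [ 489.9 -181.4   46.7]
narrow [614.8 -86.7  54.3] [614.5 -87.1  54.3]
28.075 [-1.44689705  0.06407573 -0.14232683]
```

View pics/s2.png

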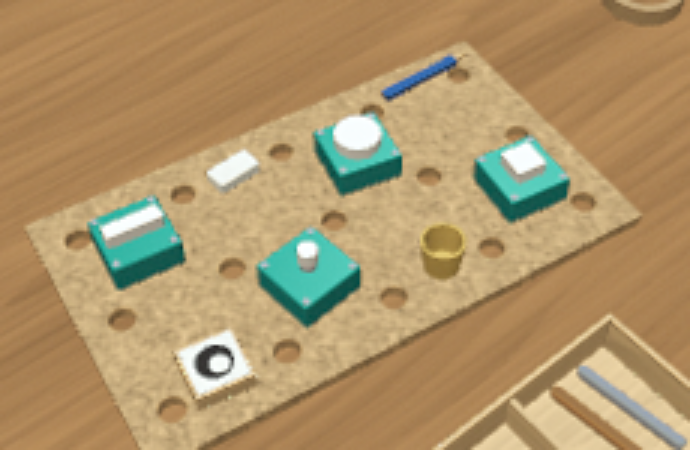

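The triangulated cap heights dropped about 8 mm on the wide, square and bar keys. The narrow key (crop (307,255)) is unchanged, nothing else moved and the arm is clear.

```bash
python3 -c "
from cell import r
print(r.hand_in())"
```

```text
the job is handed in; nothing more can be done
None
```

I pressed the wide round, square and long bar keys in that order; the camera check put each about 8 mm down, with the narrow key still up, nothing else moved and the arm clear, and I've handed the job in (no verdict was returned).

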